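# Take the regulator off the pressure cooker for washing

## Robot

A 6-joint arm with a two-finger parallel gripper is mounted at the origin on a cart in front of the work surface, level with it; the furniture and walls round the work are solid. World frame = base frame: x ahead of the robot, y to its left, z up, the work surface at z = 0. Lengths are in m, angles in rad, forces in N, time in s.
With the tool pointing down it reaches from about 0.25 to 0.775 m from the base axis. Payload 4 kg.
Tool frame: the origin (TCP) lies at the very end of the fingers, on their centre line; the grasp point (between the pads) lies 19 mm behind it; x points along the fingers, y is the direction in which the jaws open and shut, and the axes are right-handed (so a half turn about x gives the same grasp; the last joint's range is limited). The gripper opens to 94 mm and grips with 3 to 60 N. Pads are 16 mm wide; open, the fingers measure 119 mm over their backs; the gripper's body (75 mm by 177 mm) begins 78 mm behind the grasp point.
Start: joints at [-1.376, 0.087, 1.371, -0, 1.684, -0.103], TCP at [0.161, -0.526, 0.169] pointing down, gripper open.
Joint ranges: [-3.1, 3.1], [-0.76, 2.03], [0.27, 2.55], [-1.08, 4.22], [0.17, 2.65], [-2.57, 2.57]. Speed limits (rad/s): [2.79, 2.79, 3.14, 3.14, 3.14, 3.14].

## Interface

Orientations are given as [roll, pitch, yaw] about the fixed x, y, z axes, in that order (R = Rz(yaw) Ry(pitch) Rx(roll)).
In Python, from bench import robot gives the robot as it stands.
- The arm moves only by the tool carry_out, never from a script. Its argument "targets" is a list of rows, each a list of 5 numbers: the closure, from 0 (fully open) to 1 (shut), then the shift along the tool's x, y, z in cm, then the turn about the tool's x in degrees. In form: [[fingers, tx, ty, tz, turn], ...]. A call has 1 to 20 rows; each row shifts and turns the commanded pose from where the row before left it, along the tool's axes as they then stand; what a row does not reach is not made up. A row lasts 1/10 s, in which the tool goes at most 50 mm and 8.59 degrees, less where a joint would pass 70% of its speed; a pose out of reach is approached as far as the arm can. A call is refused whole if a number of a shift passes 5 or a number of a turn 8.59, either way. A call with a gripper value outside its range is refused whole. The fingers move at their own pace and stop on an object; the grip force is fixed at half the most. Time passes only in rows, so rows that do not move let the fingers close. It gives the time, the measured TCP pose, the force and the opening at its end, in the units of the state.
- robot.get_obs(): the state, without advancing time (a new reading comes with each control period).
- robot.snapshot(name): name is "scene" or "top"; returns a dict with "image" (400x640x3 uint8, red, green, blue), "camera_matrix" (3x3 intrinsics, pixels), "pose" (4x4, takes a point from camera to world coordinates). Camera axes: x right, y up, looking along -z (the intrinsics and any distortion apply to the point x, -y, -z); pixel columns grow to the right and rows downward; lengths in m; the calibration is good to about 2 mm. A picture is of the moment at which its call begins. There is no depth.
- robot.close_job(): hands the job in, once; it reports no verdict.
The state is a dict: "time": time; "joint_positions": joint angles; "qvel": joint speeds; "joint_torque": joint torques, N m; "tool_pos": TCP position; "ee_rot": TCP orientation; "wrist_force": force on the tool from outside, world axes, zero at the start; "wrist_torque": the same for the moment, N m; "width": finger opening in m.
Only numpy, scipy, OpenCV 4.12 (cv2) and the standard library are available. Lean on these libraries where they do the work, as an engineer would, in place of code of your own. Each camera call takes 0.05 s, during which the arm holds its last target. There are 200 camera calls.

## Task

Take the black pressure regulator off the lid of the pressure cooker and stand or lay it in the empty tray, ready for washing. Its foot is held in the lid by a sprung bayonet: press the knob down, keep it down and turn it anticlockwise (seen from above) past the safety catch until you feel the end stop, then let it rise and lift it straight out. Leave the other things on the worktop where they are.

Things in the scene. Friction and masses are not known exactly. Their poses are not given: they have to be found in the camera images.
- regulator: Loose black regulator knob, 60 mm tall, 0.1-0.25 kg, upright in the lid at the start. Origin: centre of its underside, z up its axis. Steel foot bar with the bayonet lugs 52 x 12 x 7 mm along x at z 0-7, shank 30 mm wide, skirt disc 61 mm wide at z 24-31, on top a straight bar grip 58 mm along x, 18 mm wide along y, z 31-60 mm. Small nose on the skirt at +x.
- regulator_grip (a point): Middle of the regulator's bar grip, on its axis, 48 mm above its origin (12 mm below its top), axes as the regulator's. Grip the bar across y. A spring holds the knob up with 7 N; it goes 9.5 mm down against up to 13 N and then bottoms hard. Pressed less than 6 mm it does not pass the safety catch. It may be let go part-way and gripped again: it keeps its angle (under the catch it stays 5 mm low).
- cooker_seat (a point): Fixed point on the cooker's axis, 159 mm above its underside: centre of the top of the round steel seat (77 mm wide) that holds the regulator. The seat's own angle is not known: its end stop lies 65 to 125 degrees anticlockwise of the regulator's start, to be felt. There alone the spring lifts the knob 6 mm when let go, and it comes out upward; it needs a 30 mm lift to be clear.
- cooker: Pressure cooker, fixed: steel pot and lid, 211 mm across, lid top 130 mm above its underside. Origin: centre of its underside, z up. Two black side grips along its y axis reach 141 mm from the middle, z 88-124 mm. The regulator's origin starts 146 mm above the cooker's underside, on its axis.
- tray: The empty, loose, light brown tray, 116 mm (x) by 161 mm (y), 40 mm high, 0.25 kg. Origin: centre of its underside, z up. The inside is 80 mm (x) by 124 mm (y), floor 4 mm thick.
- mug: Teal mug with a handle, 83 x 117 x 94 mm, towards the back; origin at its underside. A bystander.
- spice_jar: Spice jar with a red lid, 46 x 46 x 97 mm; origin at its underside. A bystander.
- mandarin: Mandarin, 58 x 58 x 53 mm; origin at its underside. A bystander at the front.
- can: Drinks can, 53 x 53 x 134 mm; origin at its underside. A bystander.
Not all that is in view belongs to the job. Of the things shaped like the regulator, the black one is meant.

How it is judged:
By the outcome, as a careful person would: the job done as asked, in the order asked, and still so for the second after the job is handed in, with the robot touching nothing.
It also fails if it takes over 72 s, if anything falls off the work surface, if the arm or the gripper's body presses on something with over 40 N, if the wrist force passes 120 N, or if a joint passes its speed limit or range.

## Working session

There is one attempt and no reset: what is moved stays moved. The work goes in short steps, Python scripts to look and compute and a tool call to move; the robot and the scene stay as the last step left them, time stands still between calls to the robot, and variables do not carry over. Pictures are saved under pics/ and viewed, about 8 in all and at most 12, crops included, and the job is handed in when it is done.

Besides the shell and the picture viewer there is one more tool, called as name(argument=value, ...), one argument or row to a line, values as JSON. carry_out: Moves the arm, as the interface text tells. Its arguments: {"type":"object","properties":{"targets":{"type":"array","items":{"type":"array","items":{"type":"number"}}}},"required":["targets"]}

```bash
mkdir -p pics
cat > h.py <<'E'
from bench import robot
import cv2, numpy as np
def snap(cam,name):
    s=robot.snapshot(cam); cv2.imwrite(f'pics/{name}.png',s['image'][:,:,::-1]); np.savez(f'pics/{name}.npz',K=s['camera_matrix'],T=s['pose']); return s
def crop(name,u0,v0,w,h,k,out):
    im=cv2.imread(f'pics/{name}.png')[v0:v0+h,u0:u0+w]; cv2.imwrite(f'pics/{out}.png',cv2.resize(im,None,fx=k,fy=k,interpolation=cv2.INTER_CUBIC))
def ray(name,u,v):
    d=np.load(f'pics/{name}.npz'); x=np.linalg.inv(d['K'])@[u,v,1]; return d['T'][:3,3], d['T'][:3,:3]@[x[0],-x[1],-x[2]]
def atz(name,u,v,z):
    o,r=ray(name,u,v); return o+r*(z-o[2])/r[2]
def proj(name,P):
    d=np.load(f'pics/{name}.npz'); c=d['T'][:3,:3].T@(np.array(P)-d['T'][:3,3]); p=d['K']@[c[0],-c[1],-c[2]]; return p[:2]/p[2]
E
python3 - <<'E'
from h import *
a=snap('scene','s0');b=snap('top','t0')
print(a['camera_matrix'],a['pose'],b['camera_matrix'],b['pose'],a.keys());print(robot.get_obs())
cv2.imwrite('pics/both.png',np.vstack([cv2.imread('pics/s0.png')[:, :],cv2.imread('pics/t0.png')])[:, :])
E
```

```text
[[391.78464827   0.         317.48800874]
 [  0.         391.78464827 195.81482353]
 [  0.           0.           1.        ]] [[ 0.98778161 -0.08244221  0.13225272  0.6776796 ]
 [ 0.1556915   0.55961771 -0.81399519 -0.74937931]
 [-0.0069034   0.8246401   0.56561563  0.63134527]
 [ 0.          0.          0.          1.        ]] [[392.79067606   0.         324.70273089]
 [  0.         392.79067606 204.62020882]
 [  0.           0.           1.        ]] [[-2.36240896e-02  9.94686135e-01 -1.00206764e-01  4.70118318e-01]
 [-9.99712546e-01 -2.30948441e-02  6.43846278e-03 -4.06189975e-04]
 [ 4.08999006e-03  1.00330062e-01  9.94945803e-01  1.02694125e+00]
 [ 0.00000000e+00  0.00000000e+00  0.00000000e+00  1.00000000e+00]] dict_keys(['image', 'camera_matrix', 'pose'])
{'time': 0.1, 'joint_positions': array([-1.37606528e+00,  8.78917074e-02,  1.37210420e+00, -1.45037159e-05,
        1.68360060e+00, -1.03106414e-01]), 'qvel': array([-4.82300778e-04, -3.03672491e-03, -3.46746981e-03, -2.94877739e-05,
       -2.50450554e-03, -6.02649269e-04]), 'joint_torque': array([ 1.97770285e-03, -3.41250944e+01, -3.03302550e+01,  7.19951419e-02,
        3.03546712e-02, -9.23087987e-05]), 'tool_pos': array([ 0.1612753 , -0.5252265 ,  0.16791495]), 'ee_rot': array([-1.66670935,  1.56879242,  1.77271915]), 'wrist_force': array([ 0.29345093,  0.29357022, -0.19849212]), 'wrist_torque': array([-0.06459102,  0.03108316,  0.01746828]), 'width': 0.09391394893747143}
```

View pics/s0.png

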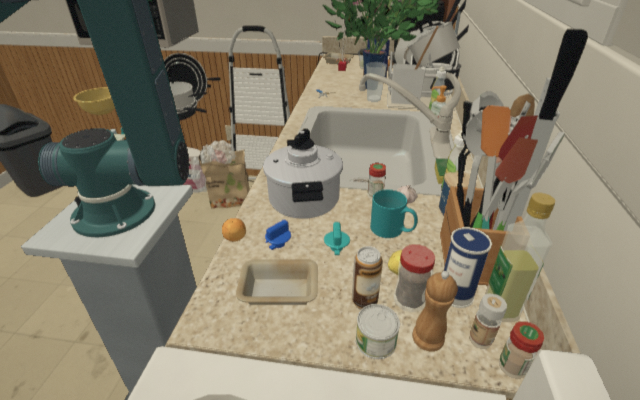

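View pics/t0.png

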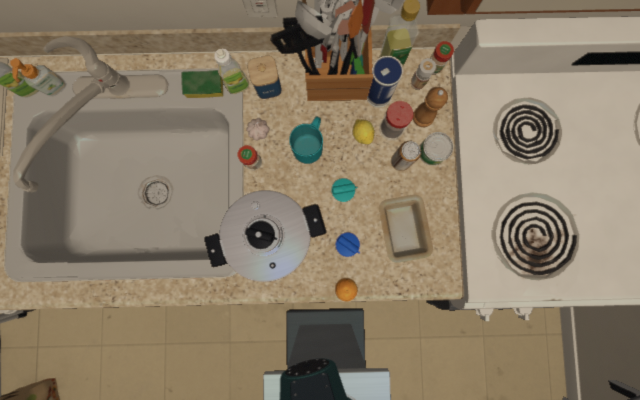

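The scene shows the cooker with the black knob (scene ~302,140; top ~263,235). There are lookalikes: a blue one (top 347,244) and a teal one (top 343,190). The tray is at top ~406,227. Next is one close crop of the black one.

Run:
```python
from h import *
crop('t0',195,180,140,105,5.7,'c1')
crop('t0',370,185,75,80,5,'c2')
d=np.load('pics/t0.npz')
print('cooker rim',[atz('t0',u,v,.13).round(3) for u,v in [(218,235),(311,235),(264,191),(264,280)]])
print('tray corners',[atz('t0',u,v,.04).round(3) for u,v in [(380,199),(423,195),(432,253),(387,261)]])
```

```text
cooker rim [array([0.497, 0.238, 0.13 ]), array([0.492, 0.027, 0.13 ]), array([0.595, 0.133, 0.13 ]), array([0.393, 0.134, 0.13 ])]
tray corners [array([ 0.581, -0.147,  0.04 ]), array([ 0.588, -0.256,  0.04 ]), array([ 0.442, -0.272,  0.04 ]), array([ 0.425, -0.159,  0.04 ])]
```

View pics/c1.png

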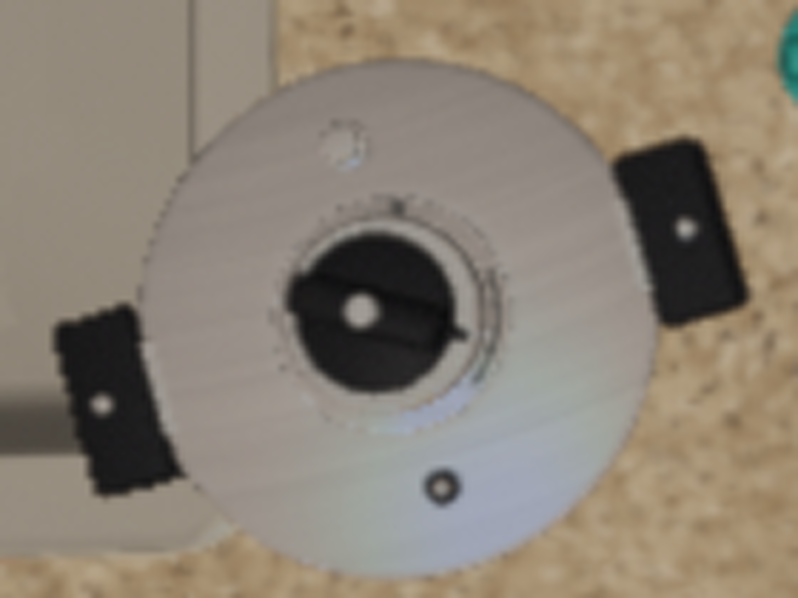

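View pics/c2.png

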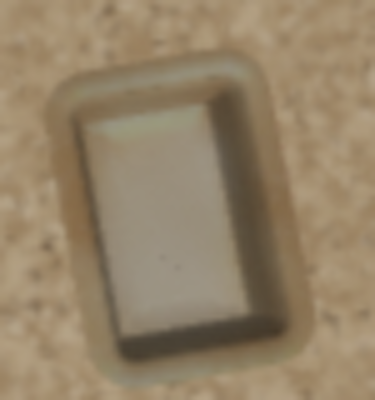

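The crop shows the black knob on the seat: its top dot is at (360,311) in the crop, its nose at (462,333), to the image right and slightly down, and its bar runs from (292,292) towards the nose. The tray is empty and slightly rotated.

Run:
```python
from h import *
f=lambda u,v,z: atz('t0',195+(u+.5)/5.7-.5,180+(v+.5)/5.7-.5,z)
c=f(360,311,.206); print('dot',c)
print('skirt',f(376,313,.177),'lid',f(398,316,.128))
n=f(464,334,.1735); print('nose',n, 'yaw',np.degrees(np.arctan2(*(n-c)[1::-1])))
for a,b in [((290,292),(447,325)),((360,285),(440,302)),((340,333),(430,347))]:
  p=f(*a,.206);q=f(*b,.206); print('bar',np.degrees(np.arctan2(*(q-p)[1::-1])),np.linalg.norm(q-p))
# seat ellipse
print('seat',f(290,311,.159),f(482,311,.159),f(385,216,.159),f(385,430,.159))
g=lambda u,v,z: atz('t0',370+(u+.5)/5-.5,185+(v+.5)/5-.5,z)
P=[g(47,75,.04),g(262,50,.04),g(316,370,.04),g(98,388,.04)];print('tray',np.mean(P,0));
i=[g(88,125,.004),g(208,105,.004),g(250,315,.004),g(122,333,.004)];print('floor',np.mean(i,0),'yaw',np.degrees(np.arctan2(*((i[0]-i[3])[1::-1]))))
from scipy.spatial.transform import Rotation as R
o=robot.get_obs();print(R.from_euler('xyz',o['ee_rot']).as_matrix().round(3),o['joint_positions'])
```

```text
dot [0.49422326 0.13520318 0.206     ]
skirt [0.49417748 0.13395007 0.177     ] lid [0.49416    0.13290896 0.128     ]
nose [0.48553805 0.10118232 0.1735    ] yaw -104.32120012749537
bar -103.15803966127882 0.05879784326568892
bar -103.29269013407833 0.02999128406286594
bar -100.14383406988229 0.03330597137497278
seat [0.49623901 0.16998774 0.159     ] [0.49449497 0.09585724 0.159     ] [0.53215713 0.13303349 0.159     ] [0.44974142 0.13366443 0.159     ]
tray [ 0.50453223 -0.20885375  0.04      ]
floor [ 0.50623067 -0.20933835  0.004     ] yaw 7.008100416187681
[[-0.     0.293 -0.956]
 [ 0.002 -0.956 -0.293]
 [-1.    -0.002 -0.   ]] [-1.37606528e+00  8.78917074e-02  1.37210420e+00 -1.45037159e-05
  1.68360060e+00 -1.03106414e-01]
```

carry_out(
  targets=[
    [0,-4.5,0,0,0],
    [0,-4.5,0,0,0],
    [0,0,-3.55,-3.41,0],
    [0,0,-3.55,-3.41,0],
    [0,0,-3.55,-3.41,0],
    [0,0,-3.55,-3.41,0],
    [0,0,-3.55,-3.41,0],
    [0,0,-3.55,-3.41,0],
    [0,0,-3.55,-3.41,0],
    [0,0,-3.55,-3.41,0],
    [0,0,-3.55,-3.41,0],
    [0,0,-3.55,-3.41,0],
    [0,0,-3.55,-3.41,0],
    [0,0,-3.55,-3.41,0],
    [0,0,-3.55,-3.41,0],
    [0,0,-3.55,-3.41,0],
    [0,0,-3.55,-3.41,0],
    [0,0,0,0,-8.5],
    [0,0,0,0,-8.5],
    [0,0,0,0,-8.5],
  ],
)

```text
time: 2.1
tool_pos: [0.4939, 0.134, 0.2579]
ee_rot: [-0.508, 1.569, -2.899]
wrist_force: [0.7, -0.7, 0.0]
width: 0.094
```

carry_out(
  targets=[
    [0,0,0,0,-8.5],
    [0,0,0,0,-8.5],
    [0,0,0,0,-8.5],
    [0,0,0,0,-8.5],
    [0,0,0,0,0],
    [0,0,0,0,0],
  ],
)

```text
time: 2.7
tool_pos: [0.494, 0.1333, 0.2586]
ee_rot: [-1.014, 1.57, -2.823]
wrist_force: [-0.1, -0.1, -0.5]
width: 0.0939
```

```bash
cat >> h.py <<'E'
from scipy.spatial.transform import Rotation as R
def st(goal=None,yaw=None):
    o=robot.get_obs();M=R.from_euler('xyz',o['ee_rot']).as_matrix();y=np.degrees(np.arctan2(M[1,1],M[0,1]))
    print('t',o['time'],'tcp',o['tool_pos'].round(4),'yawY',y.round(1),'F',o['wrist_force'].round(1),'T',o['wrist_torque'].round(2),'w',round(o['width'],4),'j6',o['joint_positions'][5].round(2),'down',M[:,0].round(3))
    if goal is not None: print('shift cm',(M.T@(np.array(goal)-o['tool_pos'])*100).round(2))
    if yaw is not None: print('turn',y-yaw)
E
python3 - <<'E'
from h import *
st([.494,.134,.26],-13.3); snap('scene','s1'); crop('s1',230,80,130,110,5,'s1c')
E
```

```text
t 2.7 tcp [0.494  0.1333 0.2586] yawY -13.6 F [-0.1 -0.1 -0.5] T [-0.04 -0.08 -0.03] w 0.0939 j6 0.39 down [-0.001 -0.    -1.   ]
shift cm [-0.14 -0.01 -0.07]
turn -0.3130038336845651
```

View pics/s1c.png

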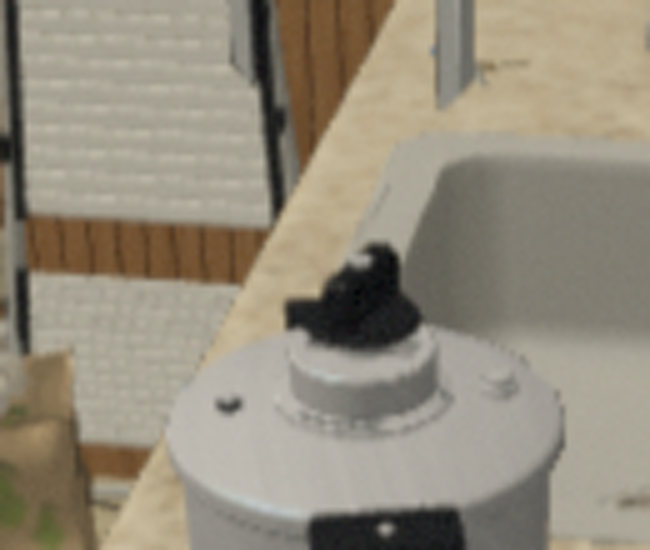

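The tips are above and either side of the knob (crop ~243,75 and ~455,105), and the white dot is at ~(360,261). I'll cross-check the dot, then descend.

Run:
```python
from h import *
print(atz('s1',230+360/5,80+261/5,.206),proj('s1',[.494,.134,.206]))
```

```text
[0.49560247 0.13662283 0.206     ] [301.17685743 132.60750548]
```

carry_out(
  targets=[
    [0,3,0,-0.07,0],
    [0,3,0,0,0],
    [0,1,0,0,0],
    [0,0.5,0,0,0],
    [0,0.3,0,0,0],
    [0,0,0,0,0],
    [0,0,0,0,0],
  ],
)

```text
time: 3.45
tool_pos: [0.4951, 0.1341, 0.1824]
ee_rot: [1.934, 1.568, 0.129]
wrist_force: [-0.1, -0.6, 0.2]
width: 0.094
```

carry_out(
  targets=[
    [1,0,0,0,0],
    [1,0,0,0,0],
    [1,0,0,0,0],
    [1,0,0,0,0],
    [1,0,0,0,0],
    [1,0,0,0,0],
    [1,0,0,0,0],
    [1,0,0,0,0],
  ],
)

```text
time: 4.25
tool_pos: [0.4942, 0.134, 0.1809]
ee_rot: [-0.797, 1.571, -2.603]
wrist_force: [0.2, 0.1, 0.4]
width: 0.0334
```

```bash
python3 -c "
from h import *
st([.494,.134,.180],-13.3)"
```

```text
t 4.25 tcp [0.4942 0.134  0.1809] yawY -13.4 F [0.2 0.1 0.4] T [-0.02 -0.05  0.03] w 0.0334 j6 0.39 down [-0. -0. -1.]
shift cm [ 0.09 -0.02  0.01]
turn -0.13609775633321064
```

Still closing, so wait.

carry_out(
  targets=[
    [1,0,0,0,0],
    [1,0,0,0,0],
    [1,0,0,0,0],
    [1,0,0,0,0],
    [1,0,0,0,0],
    [1,0,0,0,0],
  ],
)

```text
time: 4.85
tool_pos: [0.4943, 0.134, 0.1809]
ee_rot: [0.051, 1.571, -1.755]
wrist_force: [1.0, 0.2, -0.1]
width: 0.0003
```

```bash
python3 -c "
from h import *
st([.494,.134,.180],-13.3)"
```

```text
t 4.85 tcp [0.4943 0.134  0.1809] yawY -13.4 F [ 1.   0.2 -0.1] T [-0.04 -0.05  0.01] w 0.0003 j6 0.39 down [-0. -0. -1.]
shift cm [ 0.09 -0.03  0.01]
turn -0.13921249449555617
```

Fingers shut with nothing between them. Look.

Run:
```python
from h import *
snap('scene','s2'); crop('s2',230,70,130,110,5,'a')
snap('top','t2'); crop('t2',195,180,130,110,5,'b')
cv2.imwrite('pics/ab.png',cv2.resize(np.hstack([cv2.imread('pics/a.png'),cv2.imread('pics/b.png')]),(800,338)))
st()
```

```text
t 4.95 tcp [0.4943 0.134  0.181 ] yawY -13.4 F [-0.6  0.  -0.6] T [-0.1  -0.06  0.04] w 0.0007 j6 0.39 down [-0. -0. -1.]
```

View pics/ab.png

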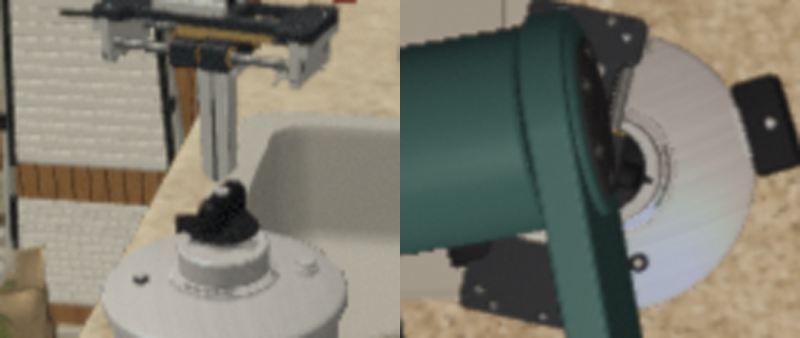

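The closed tips show above or behind the knob top (about scene pixel 300.5,128). I'll compare this with the projected TCP.

Run:
```python
from h import *
print('exp TCP s2',proj('s2',[.4943,.134,.181]),'exp s1',proj('s1',[.494,.1333,.2586]),'s1 tips', [proj('s1',[.494+s*.053*.973,.133-s*.053*.23,.2586]) for s in (-1,1)])
print('if on axis: z'); 
for z in (.2,.21,.22,.23): print(z,proj('s2',[.494,.134,z]))
print('if z=.181',atz('s2',300.5,127.8,.181))
print('exp top gripper body', [proj('t2',[.494+s*.0885*.973,.134-s*.0885*.23,.279]) for s in (-1,1)])
crop('s2',270,70,70,100,8,'a'); crop('t2',225,170,70,100,8,'b')
cv2.imwrite('pics/ab2.png',cv2.resize(np.hstack([cv2.imread('pics/a.png'),cv2.imread('pics/b.png')]),(798,570)))
```

```text
exp TCP s2 [301.5913837  141.60311684] exp s1 [300.46427129 112.93810295] s1 tips [array([280.92957923, 109.94342517]), array([320.64939536, 116.13707779])]
if on axis: z
0.2 [301.24935863 134.78811882]
0.21 [301.1282448  131.14538719]
0.22 [301.00572723 127.46043549]
0.23 [300.88178138 123.73252542]
if z=.181 [0.47563742 0.21540517 0.181     ]
exp top gripper body [array([241.39019203, 279.5152591 ]), array([262.39551591, 188.09912017])]
```

View pics/ab2.png

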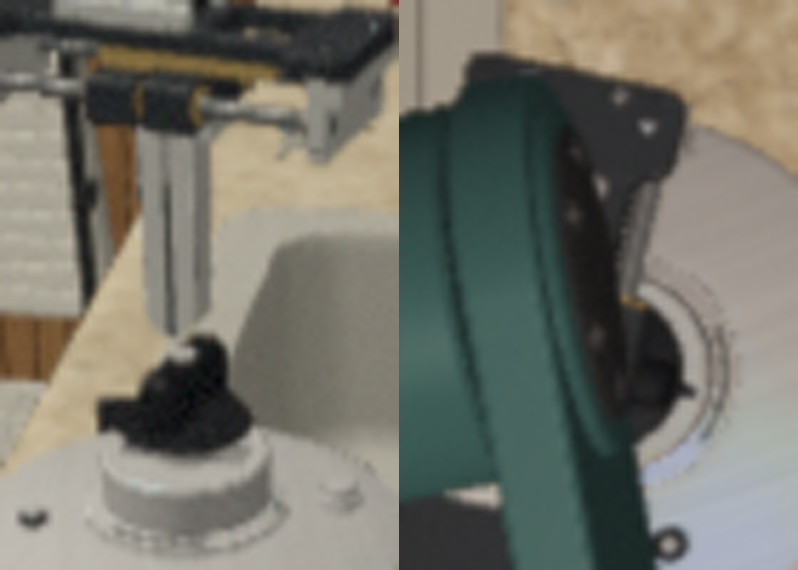

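The picture shows the closed tips at crop (178,332), i.e. z≈0.217 and not the reported 0.181. In s1 the tips were also about 15 px too high. So the reported TCP z is about 36 mm too low relative to the scene, while the horizontal position agrees. I'll open and go down by feel.

carry_out(
  targets=[
    [0,0,0,0,0],
    [0,0,0,0,0],
    [0,0,0,0,0],
    [0,0,0,0,0],
    [0,0,0,0,0],
    [0,0,0,0,0],
    [0,0,0,0,0],
    [0,0,0,0,0],
    [0,0.8,0,0,0],
    [0,0.8,0,0,0],
    [0,0.6,0,0,0],
    [0,0.4,0,0,0],
    [0,0,0,0,0],
    [0,0,0,0,0],
  ],
)

```text
time: 6.35
tool_pos: [0.4943, 0.134, 0.1549]
ee_rot: [-0.429, 1.571, -2.234]
wrist_force: [0.4, 0.6, 0.4]
width: 0.094
```

Run:
```python
from h import *
st(); snap('scene','s3'); crop('s3',230,60,130,110,6,'a3')
```

```text
t 6.35 tcp [0.4943 0.134  0.1549] yawY -13.4 F [0.4 0.6 0.4] T [-0.05 -0.08  0.  ] w 0.094 j6 0.39 down [-0. -0. -1.]
```

View pics/a3.png

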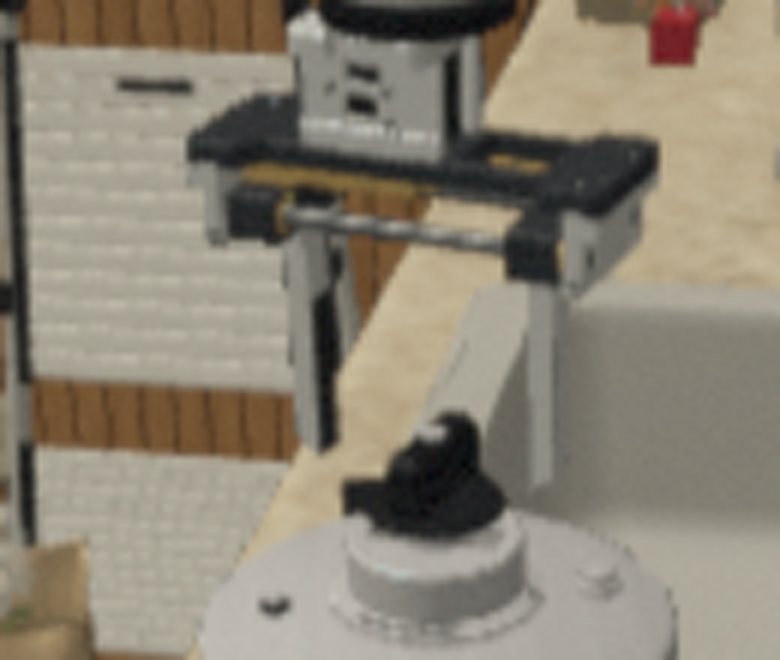

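The tips are at crop (318,448) and (541,487), so z≈0.191 on the axis, and the bar lies between them (dot at 433,432). Down 1 cm more, then close.

carry_out(
  targets=[
    [0,0.5,0,0,0],
    [0,0.5,0,0,0],
    [0,0,0,0,0],
    [1,0,0,0,0],
    [1,0,0,0,0],
    [1,0,0,0,0],
    [1,0,0,0,0],
    [1,0,0,0,0],
    [1,0,0,0,0],
    [1,0,0,0,0],
    [1,0,0,0,0],
    [1,0,0,0,0],
    [1,0,0,0,0],
    [1,0,0,0,0],
    [1,0,0,0,0],
    [1,0,0,0,0],
  ],
)

```text
time: 8.0
tool_pos: [0.4943, 0.134, 0.145]
ee_rot: [1.038, 1.571, -0.767]
wrist_force: [0.2, 0.5, 1.1]
width: 0.0178
```

```bash
python3 -c "
from h import *
st()"
```

```text
t 8.0 tcp [0.4943 0.134  0.145 ] yawY -13.4 F [0.2 0.5 1.1] T [-0.03 -0.11 -0.07] w 0.0178 j6 0.39 down [ 0. -0. -1.]
```

Gripped at 17.8 mm. Now press down.

carry_out(
  targets=[
    [1,0.3,0,0,0],
    [1,0.3,0,0,0],
    [1,0.2,0,0,0],
    [1,0,0,0,0],
    [1,0,0,0,0],
  ],
)

```text
time: 8.5
tool_pos: [0.4944, 0.134, 0.1394]
ee_rot: [1.864, 1.569, 0.059]
wrist_force: [-2.8, -0.7, 8.6]
width: 0.0181
```

```bash
python3 -c "
from h import *
st()"
```

```text
t 8.5 tcp [0.4944 0.134  0.1394] yawY -13.4 F [-2.8 -0.7  8.6] T [-0.12  0.62 -0.02] w 0.0181 j6 0.39 down [ 0.002  0.    -1.   ]
```

carry_out(
  targets=[
    [1,0.2,0,0,0],
    [1,0.2,0,0,0],
    [1,0,0,0,0],
    [1,0,0,0,0],
  ],
)

```text
time: 8.9
tool_pos: [0.4945, 0.134, 0.136]
ee_rot: [1.862, 1.568, 0.057]
wrist_force: [-4.2, -0.8, 11.2]
width: 0.0178
```

carry_out(
  targets=[
    [1,0.2,0,0,0],
    [1,0,0,0,0],
    [1,0,0,0,0],
  ],
)

```text
time: 9.2
tool_pos: [0.4947, 0.1342, 0.1353]
ee_rot: [1.958, 1.567, 0.153]
wrist_force: [-4.9, 0.1, 14.8]
width: 0.0175
```

At the bottom (9.7 mm down, 14.8 N). Turning anticlockwise means negative turn.

carry_out(
  targets=[
    [1,0,0,0,-4],
    [1,0,0,0,-4],
    [1,0,0,0,-4],
    [1,0,0,0,-4],
    [1,0,0,0,-4],
    [1,0,0,0,-4],
    [1,0,0,0,-4],
    [1,0,0,0,0],
  ],
)

```text
time: 10.0
tool_pos: [0.4968, 0.1348, 0.1354]
ee_rot: [1.557, 1.562, 0.242]
wrist_force: [-0.6, -0.3, 11.6]
width: 0.0177
```

```bash
python3 -c "
from h import *
st()"
```

```text
t 10.0 tcp [0.4968 0.1348 0.1354] yawY 14.6 F [-0.6 -0.3 11.6] T [0.07 0.15 0.05] w 0.0177 j6 -0.1 down [ 0.008  0.002 -1.   ]
```

carry_out(
  targets=[
    [1,0.05,0,0,-4],
    [1,0,0,0,-4],
    [1,0,0,0,-4],
    [1,0,0,0,-4],
    [1,0,0,0,-4],
    [1,0,0,0,-4],
    [1,0,0,0,-4],
    [1,0,0,0,0],
  ],
)

```text
time: 10.8
tool_pos: [0.497, 0.1354, 0.1354]
ee_rot: [1.151, 1.561, 0.325]
wrist_force: [-0.9, 1.8, 13.5]
width: 0.0177
```

Run:
```python
from h import *
st(); snap('scene','s4'); crop('s4',240,70,110,90,6,'a4')
```

```text
t 10.8 tcp [0.497  0.1354 0.1354] yawY 42.7 F [-0.9  1.8 13.5] T [0.34 0.16 0.06] w 0.0177 j6 -0.59 down [ 0.009  0.003 -1.   ]
```

View pics/a4.png

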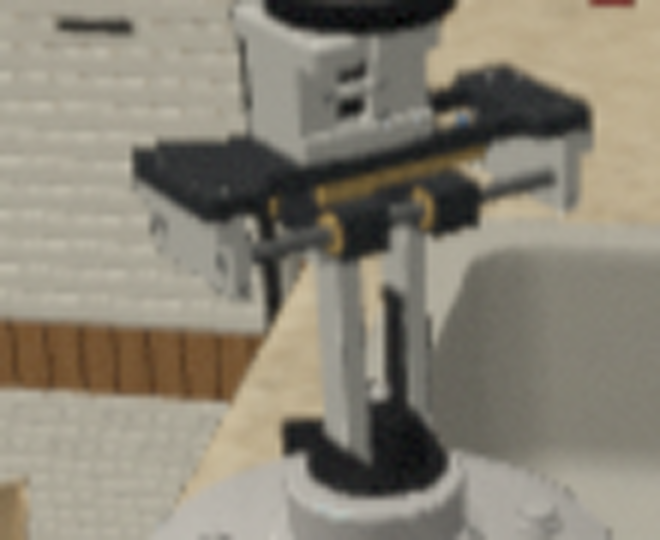

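The knob is held and pressed into the seat (crop ~380,450). On towards the end stop in small steps.

carry_out(
  targets=[
    [1,0,0,0,-4],
    [1,0,0,0,-4],
    [1,0,0,0,-3],
    [1,0,0,0,0],
  ],
)

```text
time: 11.25
tool_pos: [0.4971, 0.1354, 0.1354]
ee_rot: [0.964, 1.561, 0.329]
wrist_force: [0.3, 1.4, 12.7]
width: 0.018
```

```bash
python3 -c "
from h import *
st()"
```

```text
t 11.25 tcp [0.4971 0.1354 0.1354] yawY 53.6 F [ 0.3  1.4 12.7] T [ 0.38  0.08 -0.03] w 0.018 j6 -0.78 down [ 0.009  0.003 -1.   ]
```

carry_out(
  targets=[
    [1,0,0,0,-3],
    [1,0,0,0,-3],
    [1,0,0,0,-3],
    [1,0,0,0,0],
  ],
)

```text
time: 11.65
tool_pos: [0.4972, 0.1355, 0.1354]
ee_rot: [0.82, 1.561, 0.343]
wrist_force: [-0.2, 2.3, 14.5]
width: 0.0177
```

```bash
python3 -c "
from h import *
st()"
```

```text
t 11.65 tcp [0.4972 0.1355 0.1354] yawY 62.6 F [-0.2  2.3 14.5] T [0.47 0.   0.  ] w 0.0177 j6 -0.94 down [ 0.009  0.003 -1.   ]
```

76° turned with no stop so far.

carry_out(
  targets=[
    [1,0,0,0,-3],
    [1,0,0,0,-3],
    [1,0,0,0,-3],
    [1,0,0,0,0],
  ],
)

```text
time: 12.05
tool_pos: [0.4973, 0.1356, 0.1355]
ee_rot: [0.681, 1.561, 0.36]
wrist_force: [-0.3, 2.3, 12.5]
width: 0.018
```

```bash
python3 -c "
from h import *
st()"
```

```text
t 12.05 tcp [0.4973 0.1356 0.1355] yawY 71.6 F [-0.3  2.3 12.5] T [0.5  0.07 0.02] w 0.018 j6 -1.1 down [ 0.01   0.004 -1.   ]
```

carry_out(
  targets=[
    [1,0,0,0,-3],
    [1,0,0,0,-3],
    [1,0,0,0,0],
  ],
)

```text
time: 12.35
tool_pos: [0.4972, 0.1356, 0.1355]
ee_rot: [0.584, 1.56, 0.368]
wrist_force: [-0.6, 1.9, 12.5]
width: 0.0176
```

```bash
python3 -c "
from h import *
st()"
```

```text
t 12.35 tcp [0.4972 0.1356 0.1355] yawY 77.6 F [-0.6  1.9 12.5] T [0.51 0.04 0.01] w 0.0176 j6 -1.2 down [ 0.01   0.004 -1.   ]
```

carry_out(
  targets=[
    [1,0,0,0,-3],
    [1,0,0,0,-3],
    [1,0,0,0,0],
  ],
)

```text
time: 12.65
tool_pos: [0.4972, 0.1357, 0.1355]
ee_rot: [0.485, 1.561, 0.374]
wrist_force: [-0.3, 1.6, 13.5]
width: 0.0177
```

```bash
python3 -c "
from h import *
st()"
```

```text
t 12.65 tcp [0.4972 0.1357 0.1355] yawY 83.6 F [-0.3  1.6 13.5] T [ 0.55  0.04 -0.04] w 0.0177 j6 -1.31 down [ 0.01   0.004 -1.   ]
```

97° turned, still free.

carry_out(
  targets=[
    [1,0,0,0,-3],
    [1,0,0,0,-3],
    [1,0,0,0,0],
  ],
)

```text
time: 12.95
tool_pos: [0.4973, 0.1357, 0.1355]
ee_rot: [0.385, 1.56, 0.378]
wrist_force: [0.3, 2.5, 13.4]
width: 0.0175
```

```bash
python3 -c "
from h import *
st()"
```

```text
t 12.95 tcp [0.4973 0.1357 0.1355] yawY 89.6 F [ 0.3  2.5 13.4] T [ 0.57  0.05 -0.29] w 0.0175 j6 -1.41 down [ 0.01   0.004 -1.   ]
```

carry_out(
  targets=[
    [1,0,0,0,-3],
    [1,0,0,0,-3],
    [1,0,0,0,0],
  ],
)

```text
time: 13.25
tool_pos: [0.4973, 0.1356, 0.1354]
ee_rot: [0.284, 1.56, 0.38]
wrist_force: [-0.5, 2.7, 13.4]
width: 0.019
```

```bash
python3 -c "
from h import *
st()"
```

```text
t 13.25 tcp [0.4973 0.1356 0.1354] yawY 95.5 F [-0.5  2.7 13.4] T [ 0.64 -0.02 -0.87] w 0.019 j6 -1.51 down [ 0.01   0.004 -1.   ]
```

carry_out(
  targets=[
    [1,0,0,0,-3],
    [1,0,0,0,-3],
    [1,0,0,0,0],
  ],
)

```text
time: 13.55
tool_pos: [0.497, 0.1355, 0.1353]
ee_rot: [0.2, 1.561, 0.401]
wrist_force: [-1.0, 2.6, 12.2]
width: 0.0206
```

```bash
python3 -c "
from h import *
st()"
```

```text
t 13.55 tcp [0.497  0.1355 0.1353] yawY 101.5 F [-1.   2.6 12.2] T [ 0.59 -0.01 -0.96] w 0.0206 j6 -1.62 down [ 0.009  0.004 -1.   ]
```

End stop felt: the torque jumps to −0.9 N·m and the jaws wedge open beyond ~89° (about 102° turned). I'll back off the overturn to a light stop torque, then let it rise.

carry_out(
  targets=[
    [1,0,0,0,4],
    [1,0,0,0,4],
    [1,0,0,0,2.5],
    [1,0,0,0,0],
    [1,0,0,0,0],
  ],
)

```text
time: 14.05
tool_pos: [0.4967, 0.1356, 0.1352]
ee_rot: [0.374, 1.562, 0.393]
wrist_force: [-2.4, 1.9, 13.4]
width: 0.0179
```

```bash
python3 -c "
from h import *
st()"
```

```text
t 14.05 tcp [0.4967 0.1356 0.1352] yawY 91.1 F [-2.4  1.9 13.4] T [ 0.49  0.22 -0.16] w 0.0179 j6 -1.44 down [ 0.008  0.003 -1.   ]
```

carry_out(
  targets=[
    [1,-0.3,0,0,0],
    [1,-0.3,0,0,0],
    [1,-0.2,0,0,0],
    [1,-0.2,0,0,0],
    [1,0,0,0,0],
    [1,0,0,0,0],
  ],
)

```text
time: 14.65
tool_pos: [0.4962, 0.1353, 0.1427]
ee_rot: [0.435, 1.564, 0.454]
wrist_force: [2.0, 3.6, 7.4]
width: 0.0182
```

```bash
python3 -c "
from h import *
st()"
```

```text
t 14.65 tcp [0.4962 0.1353 0.1427] yawY 91.1 F [2.  3.6 7.4] T [ 0.78 -0.49 -0.11] w 0.0182 j6 -1.44 down [ 0.006  0.003 -1.   ]
```

carry_out(
  targets=[
    [1,-0.3,0,0,0],
    [1,-0.3,0,0,0],
    [1,-0.3,0,0,0],
    [1,-0.3,0,0,0],
    [1,0,0,0,0],
  ],
)

```text
time: 15.15
tool_pos: [0.4937, 0.1342, 0.1517]
ee_rot: [3.119, 1.569, 3.137]
wrist_force: [0.5, 2.6, 0.6]
width: 0.0179
```

```bash
python3 -c "
from h import *
st()"
```

```text
t 15.15 tcp [0.4937 0.1342 0.1517] yawY 91.1 F [0.5 2.6 0.6] T [ 0.73 -0.38 -0.01] w 0.0179 j6 -1.44 down [-0.002  0.    -1.   ]
```

carry_out(
  targets=[
    [1,-0.4,0,0,0],
    [1,-0.4,0,0,0],
    [1,-0.4,0,0,0],
    [1,0,0,0,0],
  ],
)

```text
time: 15.55
tool_pos: [0.4942, 0.1333, 0.1652]
ee_rot: [-1.458, 1.569, -1.44]
wrist_force: [0.4, 0.1, -1.1]
width: 0.0178
```

carry_out(
  targets=[
    [1,-0.5,0,0,0],
    [1,-0.5,0,0,0],
    [1,-0.5,0,0,0],
    [1,-1,0,0,0],
    [1,-2,0,0,0],
    [1,-3,0,0,0],
    [1,0,0,0,0],
    [1,0,0,0,0],
  ],
)

```text
time: 16.35
tool_pos: [0.4947, 0.1341, 0.24]
ee_rot: [0.036, 1.569, 0.055]
wrist_force: [0.6, 0.5, -1.1]
width: 0.0174
```

Run:
```python
from h import *
st([.505,-.209,.24],83); snap('scene','s5'); crop('s5',240,60,110,90,6,'a5')
```

```text
t 16.35 tcp [0.4947 0.1341 0.24  ] yawY 91.1 F [ 0.6  0.5 -1.1] T [ 0.07 -0.14 -0.05] w 0.0174 j6 -1.44 down [ 0.002  0.    -1.   ]
shift cm [  0.   -34.32   0.39]
turn 8.062504349922207
```

View pics/a5.png

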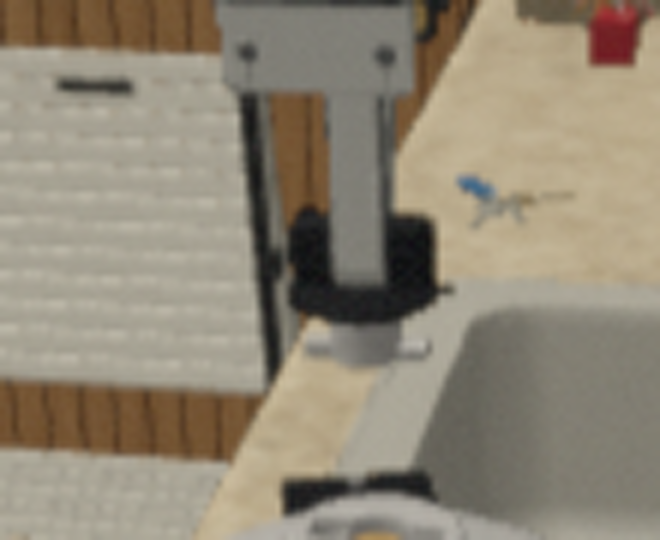

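The knob is out: the foot bar is visible at crop (365,345), well clear of the seat. Next, over to the tray.

carry_out(
  targets=[
    [1,0,-2.0,0,0],
    [1,0,-3.0,0,0],
    [1,0,-3.5,0,0],
    [1,0,-4,0.2,0],
    [1,0,-4,0.2,0],
    [1,0,-4,0.2,0],
    [1,0,-4,0.2,0],
    [1,0,-4,0.2,0],
    [1,0,-3,0,0],
    [1,0,-2.0,0,0],
    [1,0,-0.8,0,0],
    [1,0,0,0,0],
    [1,0,0,0,0],
  ],
)

```text
time: 17.7
tool_pos: [0.5104, -0.2077, 0.2387]
ee_rot: [2.292, 1.569, 2.311]
wrist_force: [0.4, -0.9, -1.2]
width: 0.0178
```

carry_out(
  targets=[
    [1,3,0,0,0],
    [1,4,0,0,0],
    [1,4,0,0,0],
    [1,3,0,0,0],
    [1,2,0,0,0],
    [1,0,0,0,0],
    [1,0,0,0,0],
  ],
)

```text
time: 18.4
tool_pos: [0.511, -0.2078, 0.0801]
ee_rot: [-0.061, 1.57, -0.041]
wrist_force: [-0.0, 0.5, -0.9]
width: 0.0176
```

Run:
```python
from h import *
st([.505,-.209,.01]); snap('scene','s6'); crop('s6',210,180,130,130,4.5,'a')
snap('top','t6'); crop('t6',340,170,110,130,4.5,'b')
cv2.imwrite('pics/ab6.png',np.hstack([cv2.imread('pics/a.png'),cv2.imread('pics/b.png')])[:,:800])
```

```text
t 18.4 tcp [ 0.511  -0.2078  0.0801] yawY 91.1 F [-0.   0.5 -0.9] T [ 0.09 -0.16 -0.01] w 0.0176 j6 -2.08 down [ 0. -0. -1.]
shift cm [ 7.01 -0.11 -0.6 ]
```

View pics/ab6.png

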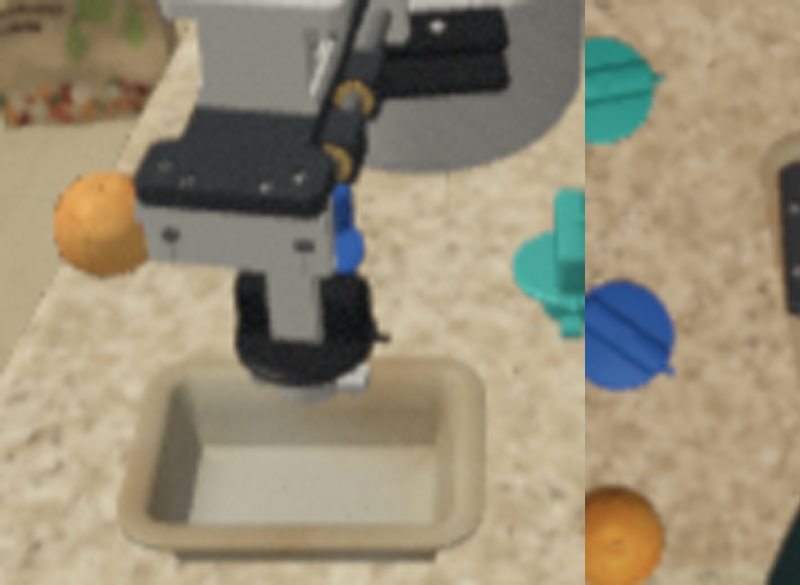

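The knob hangs above the tray with the surroundings clear, about 8 cm over the floor. Correct x slightly and go down, by feel at the end.

carry_out(
  targets=[
    [1,0,0,-0.5,0],
    [1,2,0,0,0],
    [1,2,0,0,0],
    [1,1.5,0,0,0],
    [1,1,0,0,0],
    [1,0.3,0,0,0],
    [1,0,0,0,0],
    [1,0,0,0,0],
  ],
)

```text
time: 19.3
tool_pos: [0.5063, -0.2092, 0.0124]
ee_rot: [-0.57, 1.569, -0.552]
wrist_force: [0.2, 0.6, -0.6]
width: 0.018
```

carry_out(
  targets=[
    [1,0.3,0,0,0],
    [1,0.2,0,0,0],
    [1,0.1,0,0,0],
    [1,0,0,0,0],
  ],
)

```text
time: 19.7
tool_pos: [0.5055, -0.2088, 0.0053]
ee_rot: [2.912, 1.57, 2.931]
wrist_force: [0.7, 0.4, -0.6]
width: 0.0178
```

carry_out(
  targets=[
    [1,0.2,0,0,0],
    [1,0,0,0,0],
    [1,0,0,0,0],
  ],
)

```text
time: 20.0
tool_pos: [0.5056, -0.2088, 0.0034]
ee_rot: [-3.064, 1.571, -3.045]
wrist_force: [-0.1, -0.2, -0.9]
width: 0.0177
```

carry_out(
  targets=[
    [1,0.2,0,0,0],
    [1,0,0,0,0],
    [1,0,0,0,0],
  ],
)

```text
time: 20.3
tool_pos: [0.5061, -0.209, 0.0028]
ee_rot: [-0.473, 1.57, -0.455]
wrist_force: [-1.9, 1.5, 5.8]
width: 0.0177
```

carry_out(
  targets=[
    [1,0.15,0,0,0],
    [1,0,0,0,0],
    [1,0,0,0,0],
  ],
)

```text
time: 20.6
tool_pos: [0.5062, -0.209, 0.0027]
ee_rot: [-0.51, 1.569, -0.492]
wrist_force: [-3.5, 2.4, 11.4]
width: 0.0182
```

Contact at 0.003, as predicted. Ease off, open part-way so the fingers clear the rim, and lift straight up.

carry_out(
  targets=[
    [1,-0.3,0,0,0],
    [1,0,0,0,0],
    [0.6,0,0,0,0],
    [0.6,0,0,0,0],
    [0.6,0,0,0,0],
    [0.6,0,0,0,0],
    [0.6,0,0,0,0],
    [0.6,0,0,0,0],
  ],
)

```text
time: 21.4
tool_pos: [0.5056, -0.2089, 0.0029]
ee_rot: [-1.982, 1.571, -1.963]
wrist_force: [0.1, -0.2, -0.2]
width: 0.0377
```

carry_out(
  targets=[
    [0.6,-0.5,0,0,0],
    [0.6,-1,0,0,0],
    [0.6,-2,0,0,0],
    [0.6,-4,0,0,0],
    [0.6,-4,0,0,0],
    [0.6,-4,0,0,0],
    [0.6,-4,0,0,0],
    [0.6,0,4,0,0],
    [0.6,0,4,0,0],
    [0.6,0,4,0,0],
    [0.6,0,0,-4,0],
    [0.6,0,0,-4,0],
    [0.6,0,0,-4,0],
    [0.6,0,0,0,0],
    [0.6,0,0,0,0],
  ],
)

```text
time: 22.9
tool_pos: [0.3837, -0.0912, 0.1993]
ee_rot: [-0.347, 1.567, -0.329]
wrist_force: [-0.2, -0.2, -0.1]
width: 0.0377
```

Run:
```python
from h import *
st(); snap('scene','s7'); snap('top','t7')
a=cv2.imread('pics/s7.png')[100:320,150:450]; b=cv2.imread('pics/t7.png')[120:340,200:470]
v=np.hstack([a,b]); cv2.imwrite('pics/v7.png',cv2.resize(v,None,fx=1.4,fy=1.4,interpolation=cv2.INTER_CUBIC))
```

```text
t 22.9 tcp [ 0.3837 -0.0912  0.1993] yawY 91.0 F [-0.2 -0.2 -0.1] T [ 0.07 -0.15  0.01] w 0.0377 j6 -1.97 down [ 0.004 -0.001 -1.   ]
```

View pics/v7.png

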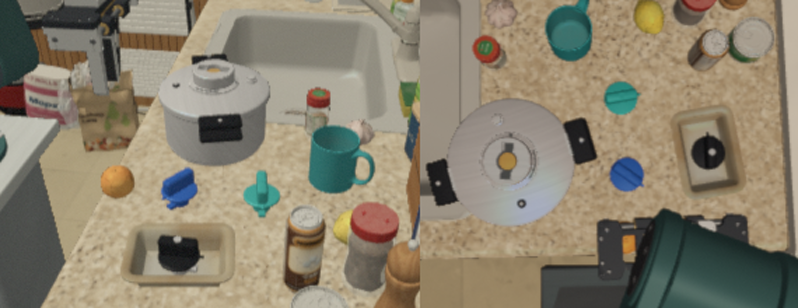

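The black regulator stands upright in the tray (left view 180,252; right view 708,152). The seat on the lid is empty, and the bystanders look unmoved. Handing in.

```bash
python3 -c "
from h import *
print(robot.close_job())"
```

```text
the job is handed in; nothing more can be done
None
```

The black regulator is out of the lid and standing upright in the tray, and the job is handed in at about 23 s of the 72 s allowed.

- **Unlocking:** I pressed the knob about 9.7 mm down (up to 15 N) and turned it anticlockwise. I felt the end stop at about 102°, where the torque jumped to −0.9 N·m. I overturned past the stop by about 12°, so the bar twisted a little in the jaws. I backed off by about 10° before letting it rise and lifting it straight out.
- **Last checks:** The final pictures show the seat on the lid empty and the knob upright in the tray. By eye, the tray and the other things look to be where they were. The gripper was clear, with wrist force near zero.
- **What disagreed:** The reported TCP height read about 36 mm lower than the fingertips appeared in the scene camera. My first grasp therefore shut on air above the knob, without touching it. I corrected the height from the pictures. The gripped width (17.8 mm) and the height at which the knob touched the tray floor both agreed with that correction. I did not find the cause.

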